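Gather earring blanks at the tab end of a lidded dish, then take off the lid

ROBOT

A 6-joint arm with a two-finger parallel gripper is mounted at the origin on the work surface; the furniture and walls round the work are solid. World frame = base frame: x ahead of the robot, y to its left, z up, the work surface at z = 0. Lengths are in m, angles in rad, forces in N, time in s.
With the tool pointing down it reaches from about 0.35 to 0.775 m from the base axis. Payload 7.3 kg.
Tool frame: the origin (TCP) lies at the very end of the fingers, on their centre line; the grasp point (between the pads) lies 19 mm behind it (grip_depth is the y of the grasp point in the tool frame, in m); y points along the fingers, z is the direction in which the jaws open and shut, and the axes are right-handed (so a half turn about y gives the same grasp; the last joint's range is limited). The gripper opens to 92 mm and grips with 3 to 60 N. Pads are 19 mm wide; open, the fingers measure 130 mm over their backs; the gripper's body (75 mm by 190 mm) begins 47 mm behind the grasp point.
Start: joints at [-1.483, 0.342, 1.524, -0, 1.275, -0.146], TCP at [0.122, -0.511, 0.227] pointing down, gripper open.
Joint ranges: [-2.53, 2.53], [-0.77, 2.02], [0.04, 2.7], [-1, 4.14], [0.28, 2.66], [-3.11, 3.11]. Speed limits (rad/s): [2.57, 2.57, 3.14, 3.14, 3.14, 3.14].

INTERFACE

Orientations are given as a unit quaternion [x, y, z, w].
In Python, from bench import * gives the robot as it stands.
- The arm moves only by the shell command python3 -m jog 'ROWS' [FORCE]. ROWS is JSON, a list of rows, each a list of 5 numbers: the opening, from -1 (shut) to 1 (fully open), then the shift along the tool's x, y, z in mm, then the turn about the tool's y in degrees. A call has 1 to 10 rows; each row is the pose to reach, as a shift and turn from the pose measured when the call began, along the tool's axes at that moment; what a row does not reach only later rows make up. A row lasts 1/8 s, in which the tool goes at most 62.5 mm and 10.7 degrees, less where a joint would pass 70% of its speed; a pose out of reach is approached as far as the arm can. A call with a gripper value outside its range is refused whole. The fingers move at their own pace and stop on an object; FORCE is the grip in N (left out, the last holds). Time passes only in rows, so rows that repeat a pose let the fingers close. It gives the time, the measured TCP pose, the force and the opening at its end, in the units of the state.
- observe(): the state, without advancing time (a new reading comes with each control period).
- capture(name): name is "side" or "top"; returns a dict with "image" (384x512x3 uint8, red, green, blue), "fx", "fy", "cx", "cy" (pixels), "k1" (the pictures are not rectified: a ray, as slopes to the right and down, at radius r is drawn at 1 + k1 r^2 times it, then the intrinsics apply), "camera_from_world" (4x4, takes a point from world to camera coordinates). Camera axes: x right, y up, looking along -z (the intrinsics and any distortion apply to the point x, -y, -z); pixel columns grow to the right and rows downward; lengths in m; the calibration is good to about 2 mm. A picture is of the moment at which its call begins. There is no depth.
- sign_off(): hands the job in, once; it reports no verdict.
The state is a dict: "t": time; "q": joint angles; "dq": joint speeds; "joint_efforts": joint torques, N m; "tcp_pos": TCP position; "eef_rot": TCP orientation; "wrist_force": force on the tool from outside, world axes, zero at the start; "torque": the same for the moment, N m; "width": opening from 0.0 (shut) to 1.0 (fully open).
Only numpy, scipy, OpenCV 4.12 (cv2) and the standard library are available. Lean on these libraries where they do the work, as an engineer would, in place of code of your own. Each camera call takes 0.05 s, during which the arm holds its last target.

TASK

The white sorting dish holds two loose brass earring blanks under a loose clear lid. With the lid still on, pick up the dish and tip it, brass thumb tab downwards, until both blanks have slid to the tab end, then stand it level on the bare bench again. Only then lift the lid off by its black knob and lay it flat, knob up, in the middle of the grey soldering board, leaving the blanks at the tab end.

Things in the scene. Friction and masses are not known exactly. Their poses are not given: they have to be found in the camera images.
- dish: White open dish, 110 (x) x 60 (y) x 30 mm high, walls 4 mm, floor 3 mm, 150 g; origin: centre of underside, z up. A brass thumb tab (26 mm wide, top 25 mm up) sticks out 11 mm at its -x end, the tab end, roughly towards the robot. Bench 30 mm beside it is clear: pick it up at mid-length across the 60 mm width. A like dish, blue with wooden knob and steel blanks, is not needed.
- lid: Clear lid lying loose on the dish: plate 110 (x) x 57 (y) x 3 mm over a 98 x 50 x 4 mm plug with 1-2 mm play, so fingers on the dish sides do not touch it. Stays on by weight to about 45 degrees of tilt. 50 g. Origin: centre of plug underside (26 mm above the dish's when on, axes parallel). Black bar knob on its middle: 30 mm along x, 12 mm wide (y), 7 to 27 mm above the origin.
- blank_a: Polished brass disc, 18 mm across, 5 mm thick, 11 g, flat on the dish floor, at first in the half away from the tab. Origin: centre of underside. It slides once the dish is tilted over 12 to 17 degrees (30 degrees for a second is plenty) and stays put when level. At the tab end its origin has x = -0.024 to -0.042 in the dish's frame.
- blank_b: The second brass disc, just like blank_a.
- solder_board: Grey, scorched soldering board lying fixed and bare on the bench, 205 (x) x 150 (y) x 15 mm thick; the two dishes stand to its left and right. Origin: centre of its underside, z up.
Mind the look-alikes: they are no part of the job. Leave any green look-alike of the lid alone.

How it is judged:
On the way, in this order (a step that is already met when the one before it is completed fails the run):
1. the dish is tipped (over 15 degrees) with the lid still on, and both blanks have slid to the tab end (angle between dish's own z axis and vertical above 0.26 rad and z of lid in the frame of dish between 0.022 and 0.031 m and distance between lid and dish below 0.032 m and x of blank_a in the frame of dish between -0.055 and -0.015 m and y of blank_a in the frame of dish between -0.03 and 0.03 m and z of blank_a in the frame of dish between -0.002 and 0.022 m and x of blank_b in the frame of dish between -0.055 and -0.015 m and y of blank_b in the frame of dish between -0.03 and 0.03 m and z of blank_b in the frame of dish between -0.002 and 0.022 m), for 0.1 s.
2. the dish stands level on the bench again, lid still on, blanks at the tab end (angle between dish's own z axis and vertical below 0.12 rad and height (world z) of dish below 0.008 m and linear speed of dish below 0.02 m/s and z of lid in the frame of dish between 0.022 and 0.031 m and distance between lid and dish below 0.032 m and x of blank_a in the frame of dish between -0.055 and -0.015 m and y of blank_a in the frame of dish between -0.03 and 0.03 m and z of blank_a in the frame of dish between -0.002 and 0.022 m and x of blank_b in the frame of dish between -0.055 and -0.015 m and y of blank_b in the frame of dish between -0.03 and 0.03 m and z of blank_b in the frame of dish between -0.002 and 0.022 m), for 0.1 s.
At the end, for the whole second after the job is handed in: White dish level (7 degrees), still, on the bare bench; both blanks in it, centres within 36 mm of the inner wall at the tab end; lid flat (10 degrees), knob up, still, on the soldering board, its centre within 75 mm (board x) and 55 mm (y) of the board centre (angle between dish's own z axis and vertical below 0.12 rad and height (world z) of dish below 0.008 m and linear speed of each of dish, lid below 0.02 m/s and x of blank_a in the frame of dish between -0.055 and -0.015 m and y of blank_a in the frame of dish between -0.03 and 0.03 m and z of blank_a in the frame of dish between -0.002 and 0.022 m and x of blank_b in the frame of dish between -0.055 and -0.015 m and y of blank_b in the frame of dish between -0.03 and 0.03 m and z of blank_b in the frame of dish between -0.002 and 0.022 m and x of lid in the frame of solder_board between -0.075 and 0.075 m and y of lid in the frame of solder_board between -0.055 and 0.055 m and z of lid in the frame of solder_board between 0.009 and 0.021 m and angle between lid's own z axis and vertical below 0.17 rad); the robot touches nothing.
It fails at once if the lid comes off the dish while the dish is tipped (angle between dish's own z axis and vertical above 0.2 rad and distance between lid and dish above 0.045 m).
It fails at once if a blank leaves the dish (distance between any of blank_a, blank_b and dish above 0.075 m).
It also fails if it takes over 64 s, if anything falls off the work surface, if the arm or the gripper's body presses on something with over 40 N, if the wrist force passes 120 N, or if a joint passes its speed limit or range.

## Working session

There is one attempt and no reset: what is moved stays moved. The work goes in short steps, Python scripts to look and compute and a shell command to move; the robot and the scene stay as the last step left them, time stands still between calls to the robot, and variables do not carry over. Pictures are saved under pics/ and viewed, and the job is handed in when it is done.

```bash
ls; mkdir -p pics; python3 - <<'E'
from bench import *
import cv2
print(observe())
for n in("top","side"):
    c=capture(n); cv2.imwrite(f"pics/{n}0.png",c["image"][:,:,::-1]); print({k:v for k,v in c.items() if k!="image"})
E
```

```text
pics
{'t': 0.0, 'q': array([-1.48299353e+00,  3.42677529e-01,  1.52502532e+00,  3.12054885e-06,
        1.27539775e+00, -1.46019950e-01]), 'dq': array([-5.39625421e-05,  1.37068614e-03, -1.04159765e-03, -6.74497586e-04,
       -3.11382038e-06,  6.13586920e-04]), 'joint_efforts': array([-1.67695100e-03, -4.31242025e+01, -2.44223410e+01,  7.15413317e-02,
        5.57461591e-02, -1.24529652e-04]), 'tcp_pos': array([ 0.12161737, -0.51029663,  0.22606552]), 'eef_rot': array([-0.08246372,  0.70281254, -0.70174677,  0.08249686]), 'wrist_force': array([-0.35867794,  0.21300628, -0.03913205]), 'torque': array([0.04079373, 0.00199924, 0.00602328]), 'width': 0.9965876530313327}
{'fx': 364.9515296707086, 'fy': 364.9515296707086, 'cx': 256.0071961277932, 'cy': 192.34274943124353, 'k1': 0.02352596790119516, 'camera_from_world': array([[ 0.01563548, -0.9992536 ,  0.0353238 ,  0.0440851 ],
       [ 0.98510229,  0.02144575,  0.17062697, -0.38285939],
       [-0.17125716,  0.03212972,  0.98470232, -1.04903833],
       [ 0.        ,  0.        ,  0.        ,  1.        ]])}
{'fx': 471.8869777646585, 'fy': 471.8869777646585, 'cx': 258.7122698519445, 'cy': 189.50353995714343, 'k1': -0.10462029776248812, 'camera_from_world': array([[ 0.9230735 ,  0.38414841,  0.01911315, -0.41025869],
       [-0.30094037,  0.69040056,  0.65786166,  0.04462804],
       [ 0.23952078, -0.61300658,  0.75289623, -1.15694859],
       [ 0.        ,  0.        ,  0.        ,  1.        ]])}
```

View pics/top0.png

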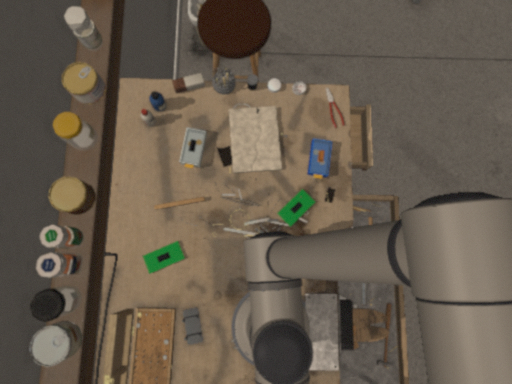

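View pics/side0.png

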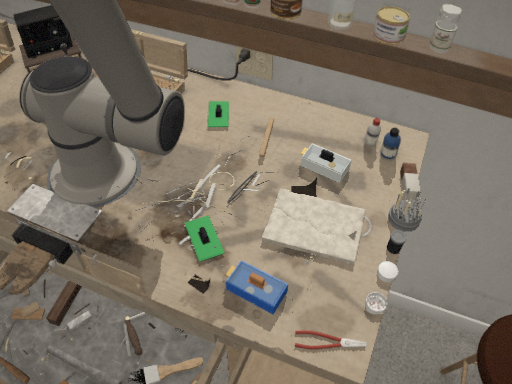

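The top view shows the white dish near (193,147) with its tab at about (189,165), the board near (255,140) and the blue dish near (320,158). I'll zoom in and measure next.

```bash
cat > h.py <<'E'
from bench import *
import cv2, numpy as np
from scipy.spatial.transform import Rotation as R
def cam(n): return capture(n)
def ray(c,uv):
    K=np.array([[c["fx"],0,c["cx"]],[0,c["fy"],c["cy"]],[0,0,1]])
    # ray at radius r drawn at 1+k1 r^2
    p=cv2.undistortPoints(np.array(uv,float).reshape(-1,1,2),K,np.array([c["k1"],0,0,0,0])).reshape(-1,2)
    d=np.c_[p[:,0],-p[:,1],-np.ones(len(p))]
    M=c["camera_from_world"]; return -M[:3,:3].T@M[:3,3], d@M[:3,:3]
def plane(c,uv,z):
    o,d=ray(c,uv); return o+d*((z-o[2])/d[:,2:])
def proj(c,P):
    M=c["camera_from_world"];P=np.atleast_2d(P);q=P@M[:3,:3].T+M[:3,3]
    x=q[:,0]/-q[:,2];y=-q[:,1]/-q[:,2];s=1+c["k1"]*(x*x+y*y)
    return np.c_[c["fx"]*x*s+c["cx"],c["fy"]*y*s+c["cy"]]
def crop(c,x0,y0,x1,y1,k,name):
    im=c["image"][y0:y1,x0:x1,::-1]
    cv2.imwrite("pics/"+name,cv2.resize(im,None,fx=k,fy=k,interpolation=cv2.INTER_CUBIC))
def blobs(mask,mn=6):
    n,l,s,ce=cv2.connectedComponentsWithStats(mask.astype(np.uint8))
    return [(s[i,4],ce[i],l==i) for i in range(1,n) if s[i,4]>=mn]
def tcp():
    s=observe(); return s["tcp_pos"],R.from_quat(s["eef_rot"])
E
python3 - <<'E'
from h import *
c=cam("top"); crop(c,160,90,300,190,5,"t1.png")
s=cam("side"); crop(s,260,130,400,270,4,"s1.png")
im=c["image"].astype(int)
r,g,b=im[...,0],im[...,1],im[...,2]
# dark knob in dish area, yellow tab
sub=np.zeros(r.shape,bool);sub[120:175,170:215]=1
for nm,m,z in(("knob",(im.max(2)<60)&sub,.053),("tab",(r-b>110)&sub,.025)):
    for a,ce,_ in blobs(m,3): print(nm,a,ce,plane(c,ce,z))
E
```

```text
knob 42 [192.16666667 145.19047619] [[0.51533025 0.24243983 0.053     ]]
tab 15 [188.6 165.6] [[0.46016116 0.25442365 0.025     ]]
```

View pics/t1.png

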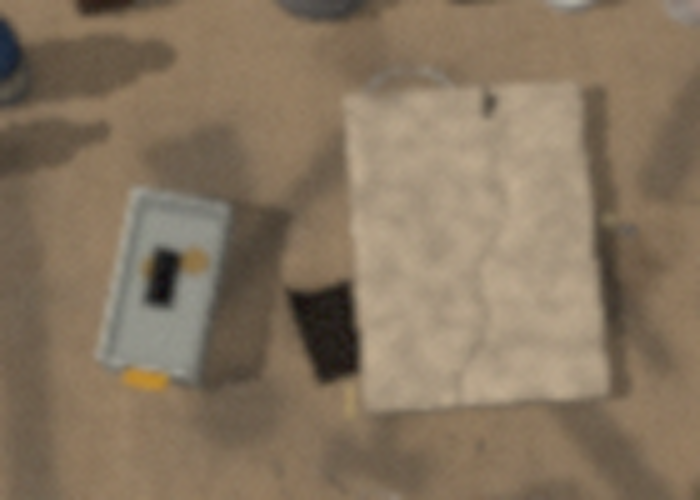

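View pics/s1.png

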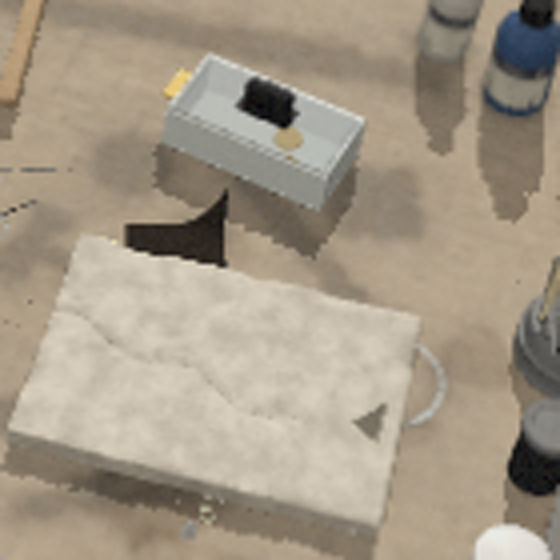

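The crops show the lid's black knob at crop (163,278) in the top view. The dish rim corners are at about (137,187), (231,203), (200,387) and (98,362). A dark scrap sits between dish and board, and the blanks lie next to the knob. I'll compute the poses now.

```bash
python3 - <<'E'
from h import *
c=cam("top"); s=cam("side")
def chroma(c):
    im=c["image"].astype(int); return im[...,0]-im[...,2],im
for nm,cc,box in(("top",c,(120,175,172,212)),("side",s,(140,185,298,355))):
    ch,im=chroma(cc); sub=np.zeros(ch.shape,bool);sub[box[0]:box[1],box[2]:box[3]]=1
    m=(ch<22)&(im.max(2)>70)&sub
    bl=max(blobs(m),key=lambda t:t[0]); mm=cv2.morphologyEx(bl[2].astype(np.uint8),cv2.MORPH_CLOSE,np.ones((9,9)))
    cn=max(cv2.findContours(mm,0,1)[0],key=len)
    bx=cv2.boxPoints(cv2.minAreaRect(cn)) ; print(nm,bl[0],bx.round(1).tolist())
    if nm=="top":
        P=plane(cc,bx,.03); print(P.round(4)); print("centre",P.mean(0))
        L=[np.linalg.norm(P[i]-P[i-1]) for i in range(4)];print(L)
        P=plane(cc,np.array([[137,187],[231,203],[200,386],[98,362]])/5+[160,90],.03);print(P.round(4),P.mean(0))
        B=plane(cc,np.array([[346,93],[582,82],[608,397],[368,411]])/5+[160,90],.015);print("board",B.round(4),B.mean(0))
P=plane(s,np.array([[209,54],[365,120],[325,188],[165,113]])/4+[260,130],.03);print("side rim",P.round(4),P.mean(0))
B=plane(s,np.array([[83,236],[420,316],[383,524],[10,432]])/4+[260,130],.015);print("board side",B.round(4),B.mean(0))
p,r=tcp(); print(p, r.as_matrix().round(3))
E
```

```text
top 705 [[178.89999389648438, 162.60000610351562], [186.3000030517578, 125.69999694824219], [210.89999389648438, 130.60000610351562], [203.5, 167.5]]
[[0.4675 0.2828 0.03  ]
 [0.5834 0.2664 0.03  ]
 [0.57   0.1914 0.03  ]
 [0.4542 0.2092 0.03  ]]
centre [0.51875378 0.2374614  0.03      ]
[np.float64(0.07479978559278727), np.float64(0.11706347815448613), np.float64(0.07616258177246009), np.float64(0.11710317863917036)]
[[0.5779 0.2627 0.03  ]
 [0.5695 0.2056 0.03  ]
 [0.4549 0.2196 0.03  ]
 [0.4681 0.2807 0.03  ]] [0.51758683 0.24217096 0.03      ]
board [[ 0.6484  0.1385  0.015 ]
 [ 0.6602 -0.0091  0.015 ]
 [ 0.4577 -0.0263  0.015 ]
 [ 0.4454  0.1196  0.015 ]] [0.55293641 0.05568128 0.015     ]
side 1072 [[296.70001220703125, 167.10000610351562], [307.8999938964844, 140.8000030517578], [354.79998779296875, 160.89999389648438], [343.5, 187.1999969482422]]
side rim [[0.4735 0.2822 0.03  ]
 [0.5806 0.2652 0.03  ]
 [0.5735 0.1999 0.03  ]
 [0.4652 0.2208 0.03  ]] [0.52318541 0.24199586 0.03      ]
board side [[ 0.4507  0.1192  0.015 ]
 [ 0.6499  0.1396  0.015 ]
 [ 0.6668 -0.0054  0.015 ]
 [ 0.4646 -0.028   0.015 ]] [0.55803111 0.05637277 0.015     ]
[ 0.12163746 -0.51058947  0.22649234] [[-0.973 -0.     0.232]
 [-0.232  0.    -0.973]
 [-0.    -1.    -0.   ]]
```

```bash
cat >> h.py <<'E'
def to(P,yaw=None):
    p,r=tcp(); print("tcp",p.round(4),"shift mm",(r.inv().apply(np.atleast_2d(P)-p)*1000).round(1).tolist())
    m=r.as_matrix(); h=np.degrees(np.arctan2(m[1,2],m[0,2])); print("z heading",h.round(1), "tilt y",m[:,1].round(3), "turn to -99.5:",round(((h+99.5)+180)%360-180,1))
E
python3 -c "
from h import *
to([[.45,-.2,.227],[.5476,.2369,.12],[.5476,.2369,.004]])"
```

```text
tcp [ 0.1216 -0.5106  0.2265] shift mm [[-391.4, -0.4, -226.1], [-587.5, 106.8, -628.4], [-587.5, 222.8, -628.4]]
z heading -76.6 tilt y [-0.  0. -1.] turn to -99.5: 22.9
```

```bash
python3 -m jog '[[1,-55,0,-32,3],[1,-110,0,-64,6],[1,-165,0,-96,9],[1,-220,0,-128,12],[1,-275,0,-160,15],[1,-330,0,-191,18],[1,-391,0,-226,21],[1,-420,0,-280,23],[1,-450,0,-335,23],[1,-475,0,-390,23]]' 4
python3 -c "
from h import *
to([[.5476,.2369,.12],[.5476,.2369,.004]])"
```

```text
t: 1.55
tcp_pos: [0.492, -0.0282, 0.2267]
eef_rot: [0.059, 0.705, -0.704, -0.059]
wrist_force: [0.5, 0.0, 0.8]
width: 1.0
tcp [ 0.492  -0.0282  0.2267] shift mm [[-10.6, 106.8, -270.6], [-10.6, 222.8, -270.6]]
z heading -99.6 tilt y [ 0.  0. -1.] turn to -99.5: -0.1
```

```bash
python3 -m jog '[[1,0,0,-55,0],[1,0,0,-110,0],[1,-5,0,-165,0],[1,-10,20,-220,0],[1,-11,60,-270,0],[1,-11,107,-271,0],[1,-11,107,-271,0]]'
python3 -c "
from h import *
to([[.5476,.2369,.004]])
c=cam('side');crop(c,240,90,400,210,5,'s2.png')"
```

```text
t: 2.42
tcp_pos: [0.5453, 0.237, 0.1161]
eef_rot: [-0.056, -0.704, 0.706, 0.062]
wrist_force: [-1.0, -0.5, -0.1]
width: 1.001
tcp [0.5453 0.237  0.1161] shift mm [[-3.1, 112.0, -0.7]]
z heading -99.5 tilt y [-0.008 -0.002 -1.   ] turn to -99.5: -0.0
```

View pics/s2.png

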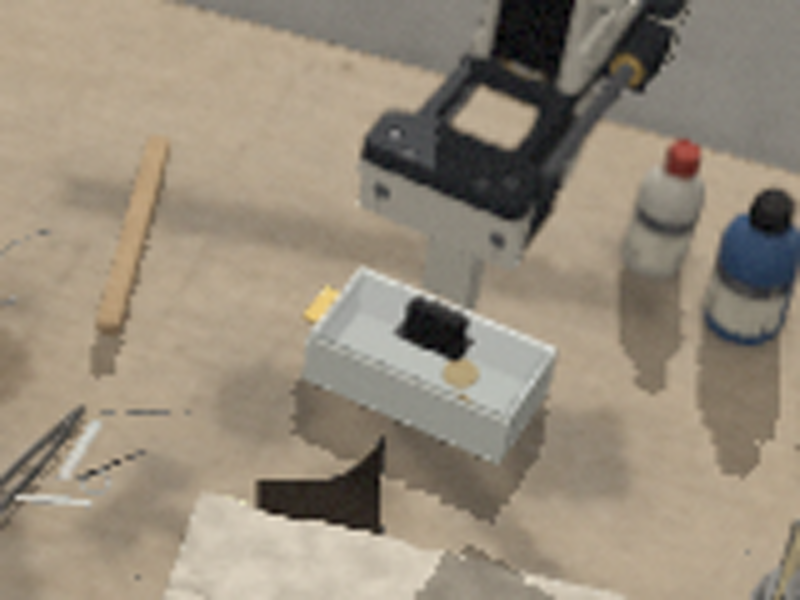

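```bash
python3 -c "
from h import *
c=cam('side');p,r=tcp()
for dz in(-.046,0,.046):
  print(dz,(proj(c,p+r.apply([0,0,dz]))-[240,90])*5)
  print(dz,(proj(c,p+r.apply([0,-.066,dz]))-[240,90])*5)
dx=np.array([.986,-.165,0]);dy=np.array([.165,.986,0])
for n,t in((.520,.2415),(.5230,.2418)):
  o=np.array([n,t,.03]); P=np.array([o+a*.055*dx+b*.03*dy for a,b in((-1,1),(1,1),(1,-1),(-1,-1))]);print((proj(c,P)-[240,90])*5)
"
```

```text
-0.046 [[547.6477032  175.78502007]]
-0.046 [[570.66832858  65.09407797]]
0 [[505.82163876 230.7324895 ]]
0 [[527.65042216 119.52767386]]
0.046 [[461.74307417 288.58335714]]
0.046 [[482.17778622 177.03140399]]
[[354.82804313 268.44562607]
 [551.8835918  353.36349192]
 [499.50707057 428.1806969 ]
 [297.97834595 338.46472724]]
[[360.62514424 269.72666295]
 [557.91245622 354.72508143]
 [505.70935788 429.61249944]
 [303.92955002 339.8120178 ]]
```

```bash
python3 -m jog '[[1,-3,40,-1,0],[1,-3,75,-1,0],[1,-3,100,-1,0],[1,-3,111,-1,0],[1,-3,111,-1,0]]'
python3 -c "
from h import *
to([[.5476,.2369,.004]])"
```

```text
t: 3.15
tcp_pos: [0.5529, 0.2373, 0.0112]
eef_rot: [0.061, 0.705, -0.704, -0.059]
wrist_force: [-0.3, -0.3, 0.1]
width: 1.0
tcp [0.5529 0.2373 0.0112] shift mm [[5.1, 7.2, 1.3]]
z heading -99.7 tilt y [ 0.003  0.001 -1.   ] turn to -99.5: -0.2
```

```bash
python3 -m jog '[[1,4,7,1,0],[1,4,7,1,0],[-1,4,7,1,0],[-1,4,7,1,0],[-1,4,7,1,0],[-1,4,7,1,0],[-1,4,7,1,0],[-1,4,7,1,0]]' 4
python3 -c "
from h import *
to([[.5476,.2369,.004]])
c=cam('side');crop(c,240,90,400,210,5,'s3.png')"
```

```text
t: 4.15
tcp_pos: [0.549, 0.2371, 0.0043]
eef_rot: [0.061, 0.705, -0.704, -0.058]
wrist_force: [1.1, 2.3, 1.1]
width: 0.658
tcp [0.549  0.2371 0.0043] shift mm [[1.4, 0.3, 0.5]]
z heading -99.7 tilt y [ 0.003  0.001 -1.   ] turn to -99.5: -0.2
```

View pics/s3.png

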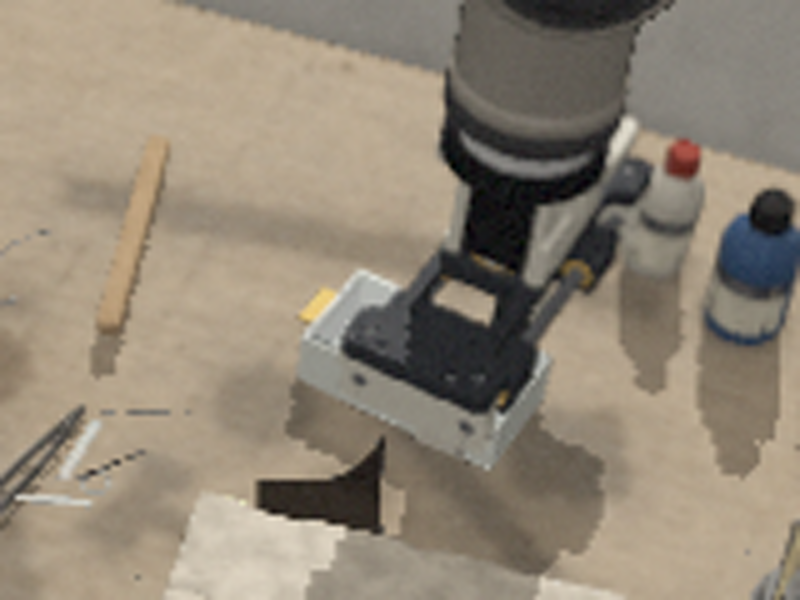

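```bash
python3 -m jog '[[-1,1,-3,0,0],[-1,2,-6,0,0],[-1,3,-9,0,0],[-1,4.5,-13,0,0],[-1,4.5,-13,0,0]]'
python3 -c "
from h import *
c=cam('side');crop(c,240,90,400,210,5,'s4.png')"
```

```text
t: 4.82
tcp_pos: [0.5445, 0.2379, 0.0177]
eef_rot: [0.061, 0.705, -0.704, -0.058]
wrist_force: [0.7, -0.5, -1.4]
width: 0.651
```

View pics/s4.png

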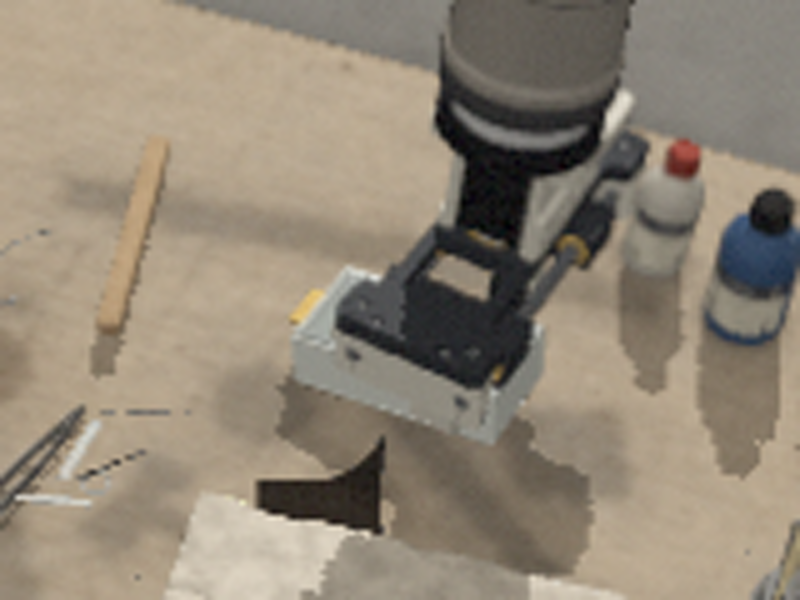

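The far bottom corner rose from (490,465) to (490,440), while the tab corner stayed at about (297,381). The wrist carries only 1.4 N, so the dish is pivoting on its tab edge as planned. I'll continue to about 28°.

```bash
python3 -m jog '[[-1,2,-4,0,0],[-1,4.5,-8,0,0],[-1,7,-12,0,0],[-1,10,-16,0,0],[-1,13,-20,0,0],[-1,16,-24,0,0],[-1,16,-24,0,0],[-1,16,-24,0,0]]'
python3 -c "
from h import *
c=cam('side');crop(c,240,90,400,210,5,'s5.png')
c=cam('top');crop(c,160,90,300,190,5,'t5.png')"
```

```text
t: 5.88
tcp_pos: [0.5288, 0.2407, 0.0417]
eef_rot: [0.061, 0.705, -0.704, -0.058]
wrist_force: [0.2, -0.2, -0.1]
width: 0.656
```

View pics/s5.png

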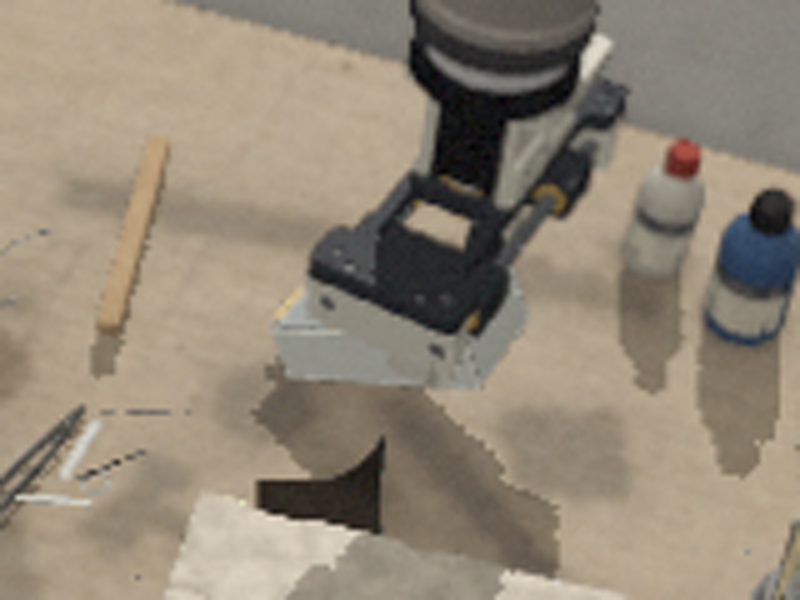

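View pics/t5.png

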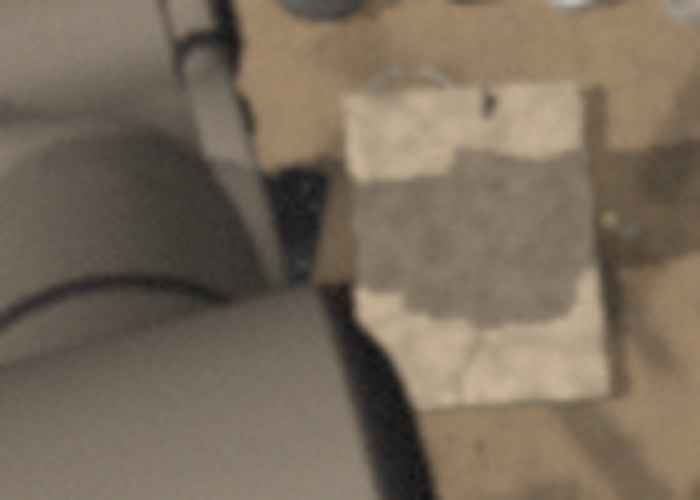

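```bash
python3 -m jog '[[-1,0,0,0,0],[-1,0,0,0,0],[-1,0,0,0,0],[-1,0,0,0,0]]'
python3 -c "
from h import *
c=cam('side');p,r=tcp();g=p+[0,0,.019]
dx=np.array([.986,-.165,0]);dy=np.array([.165,.986,0]);z=np.array([0,0,1])
for d in(.026,.030):
 for t in np.radians([20,25,28,31]):
  X=np.cos(t)*dx+np.sin(t)*z;Z=np.cross(X,dy)
  o=g-d*X-.023*Z
  print(d,np.degrees(t),[((proj(c,o+a*.055*X-.03*dy)-[240,90])*5).round().tolist() for a in(-1,1)],(o-.055*X)[2].round(4))
"
```

```text
t: 6.48
tcp_pos: [0.529, 0.2406, 0.0416]
eef_rot: [0.061, 0.705, -0.704, -0.058]
wrist_force: [-0.9, -0.6, -1.0]
width: 0.656
0.026 20.0 [[[288.0, 361.0]], [[485.0, 391.0]]] 0.0113
0.026 25.0 [[[295.0, 373.0]], [[488.0, 387.0]]] 0.0055
0.026 28.0 [[[300.0, 380.0]], [[489.0, 385.0]]] 0.0022
0.026 31.0 [[[305.0, 386.0]], [[490.0, 382.0]]] -0.0009
0.03 20.0 [[[281.0, 360.0]], [[478.0, 390.0]]] 0.0099
0.03 25.0 [[[288.0, 372.0]], [[480.0, 387.0]]] 0.0038
0.03 28.0 [[[293.0, 379.0]], [[482.0, 385.0]]] 0.0004
0.03 31.0 [[[298.0, 386.0]], [[483.0, 382.0]]] -0.0029
```

```bash
python3 -m jog '[[-1,-3,4,0,0],[-1,-6,8,0,0],[-1,-9,12,0,0],[-1,-11.5,16,0,0],[-1,-14,20,0,0],[-1,-16,24,0,0],[-1,-17,27,0,0],[-1,-18.5,30,0,0],[-1,-19.5,33.5,0,0],[-1,-20,37,0,0]]'
python3 -m jog '[[-1,0,0,0,0],[-1,0,0,0,0],[-1,0,0,0,0],[-1,0,0,0,0]]'
python3 -c "
from h import *
c=cam('side');crop(c,240,90,400,210,5,'s6.png')"
```

```text
t: 7.78
tcp_pos: [0.5493, 0.2372, 0.0051]
eef_rot: [0.061, 0.705, -0.704, -0.058]
wrist_force: [-1.6, -2.5, 4.9]
width: 0.656
t: 8.28
tcp_pos: [0.5492, 0.2372, 0.005]
eef_rot: [0.061, 0.705, -0.704, -0.058]
wrist_force: [0.2, -1.1, -2.7]
width: 0.655
```

View pics/s6.png

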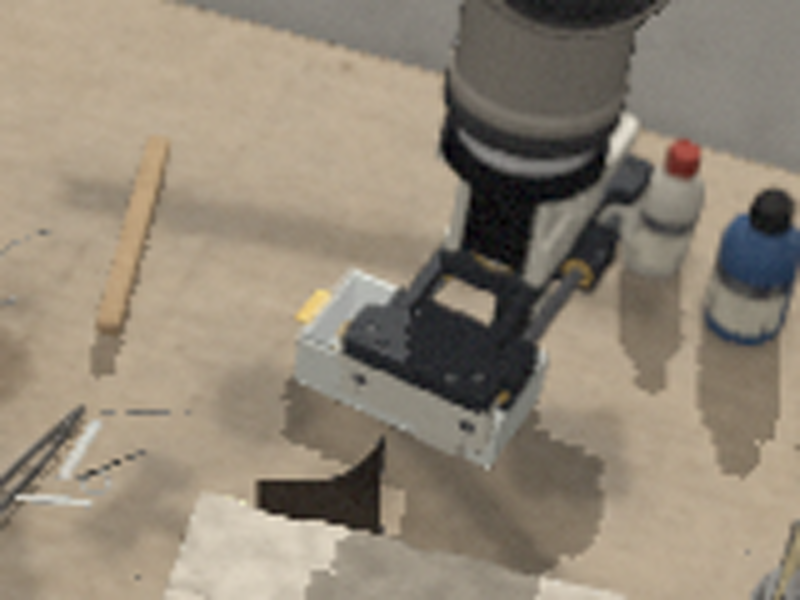

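The dish is level again, and a blank shows near (347,332) at the tab end. I'll release and look.

```bash
python3 -m jog '[[-0.2,0,0,0,0],[0.2,0,0,0,0],[1,0,0,0,0],[1,0,0,0,0],[1,0,0,0,0],[1,0,-20,0,0],[1,0,-60,0,0],[1,0,-110,0,0],[1,-20,-150,0,0],[1,-20,-150,0,0]]'
python3 -c "
from h import *
c=cam('side');crop(c,240,90,400,210,5,'s7.png')"
```

```text
t: 9.57
tcp_pos: [0.5712, 0.2339, 0.1591]
eef_rot: [0.064, 0.706, -0.703, -0.055]
wrist_force: [0.0, -0.9, -0.2]
width: 0.999
```

View pics/s7.png

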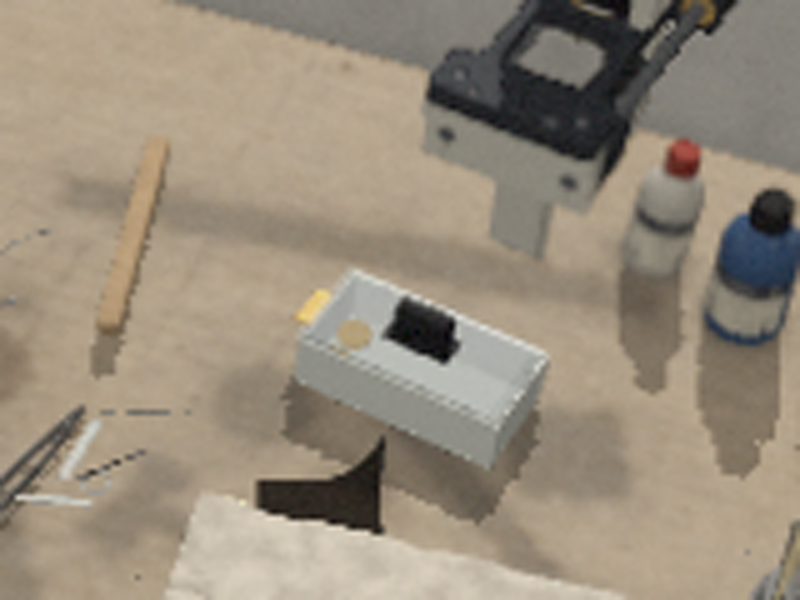

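One blank is visible at (355,333). The other isn't showing and may be behind the knob, so I'll clear the arm for a top view.

```bash
python3 -m jog '[[1,10,0,55,0],[1,20,0,115,0],[1,30,0,175,0],[1,40,0,235,0],[1,40,0,290,0],[1,40,0,290,0]]'
python3 -c "
from h import *
c=cam('top');crop(c,160,90,300,190,5,'t8.png')
cv2.imwrite('pics/t8f.png',c['image'][:,:,::-1])
c=cam('side');crop(c,280,130,370,190,8,'s8.png')"
```

```text
t: 10.38
tcp_pos: [0.4792, -0.0481, 0.1539]
eef_rot: [0.063, 0.705, -0.703, -0.06]
wrist_force: [0.5, 0.5, -0.2]
width: 1.004
```

View pics/t8.png

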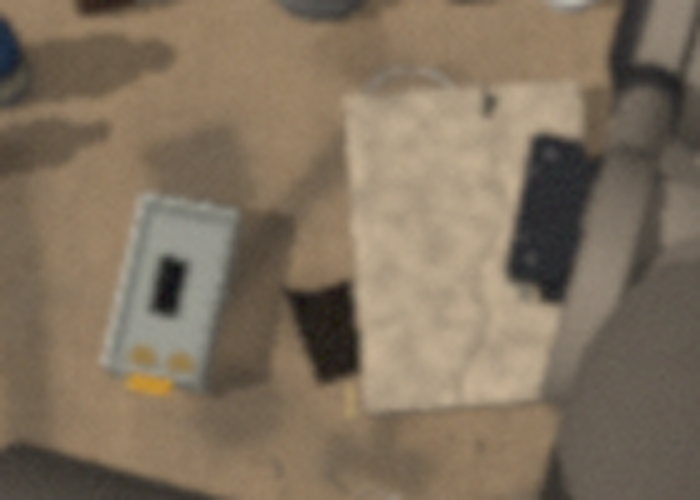

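View pics/s8.png

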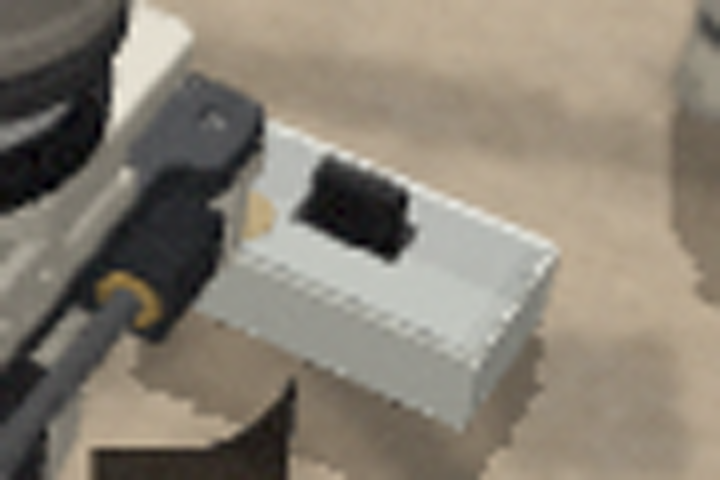

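Both blanks show at the tab end in the top view, at crop (143,355) and (181,361), and the knob is at (170,285). Next I'll locate the knob.

```bash
python3 - <<'E'
from h import *
c=cam("top"); im=c["image"].astype(int)
def f(m,z,box):
    sub=np.zeros(m.shape,bool);sub[box[0]:box[1],box[2]:box[3]]=1
    for a,ce,mk in blobs(m&sub,8):
        rc=cv2.minAreaRect(np.argwhere(mk)[:,::-1].astype(np.float32)); P=plane(c,cv2.boxPoints(rc),z)
        print(a,ce,plane(c,ce,z),P.round(4).tolist())
f(im.max(2)<70,.053,(130,165,180,205))
P=plane(c,np.array([[143,195],[238,210],[208,390],[103,368]])/5+[160,90],.03);print(P.round(4),P.mean(0))
print("blanks",plane(c,np.array([[143,355],[181,361]])/5+[160,90],.008))
print("tab",plane(c,np.array([[150,385]])/5+[160,90],.025))
E
```

```text
47 [193.36170213 146.76595745] [[0.51061512 0.2387312  0.053     ]] [[0.4967, 0.2481, 0.053], [0.5271, 0.2422, 0.053], [0.5242, 0.2297, 0.053], [0.4938, 0.2356, 0.053]]
[[0.573  0.2589 0.03  ]
 [0.5652 0.2012 0.03  ]
 [0.4525 0.2148 0.03  ]
 [0.4645 0.2776 0.03  ]] [0.51378286 0.2381132  0.03      ]
blanks [[0.47875268 0.25776343 0.008     ]
 [0.47557393 0.23456852 0.008     ]]
tab [[0.45595847 0.25006211 0.025     ]]
```

```bash
python3 -c "
from h import *
to([[.515,.239,.15],[.515,.239,.07],[.515,.239,.037]])"
```

```text
tcp [ 0.4803 -0.0446  0.1543] shift mm [[13.6, 5.4, -285.4], [14.1, 85.4, -285.0], [14.3, 118.4, -284.9]]
z heading -99.7 tilt y [ 0.006  0.003 -1.   ] turn to -99.5: -0.2
```

```bash
python3 -m jog '[[0,4,0,-55,0],[0,8,0,-115,0],[0,12,0,-175,0],[0,14,0,-235,0],[0,14,20,-275,0],[0,14,50,-285,0],[0,14,75,-285,0],[0,14,85,-285,0],[0,14,85,-285,0]]' 20
python3 -c "
from h import *
to([.515,.239,.037])
c=cam('side');crop(c,240,90,400,210,5,'s9.png')"
```

```text
t: 11.65
tcp_pos: [0.5143, 0.2397, 0.0699]
eef_rot: [0.061, 0.706, -0.703, -0.058]
wrist_force: [-0.5, 0.2, 0.3]
width: 0.5
tcp [0.5143 0.2397 0.0699] shift mm [[-0.6, 32.9, 0.7]]
z heading -99.6 tilt y [ 0.005  0.003 -1.   ] turn to -99.5: -0.1
```

View pics/s9.png

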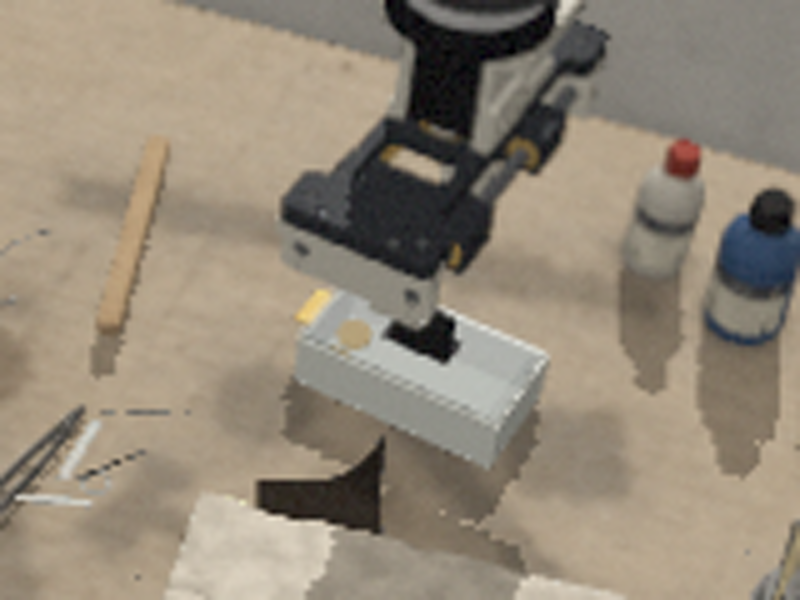

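```bash
python3 -m jog '[[0,-3,15,0.5,0],[0,-3,28,0.5,0],[0,-3,33,0.5,0],[0,-3,33,0.5,0],[-1,-3,33,0.5,0],[-1,-3,33,0.5,0],[-1,-3,33,0.5,0],[-1,-3,33,0.5,0],[-1,-3,33,0.5,0],[-1,-3,33,0.5,0]]' 20
python3 -c "
from h import *
to([.515,.239,.037])
c=cam('side');crop(c,240,90,400,210,5,'s10.png')"
```

```text
t: 12.95
tcp_pos: [0.5184, 0.2388, 0.038]
eef_rot: [0.062, 0.706, -0.703, -0.057]
wrist_force: [0.5, 1.4, 1.9]
width: 0.13
tcp [0.5184 0.2388 0.038 ] shift mm [[3.3, 1.0, 0.4]]
z heading -99.7 tilt y [ 0.007  0.004 -1.   ] turn to -99.5: -0.2
```

View pics/s10.png

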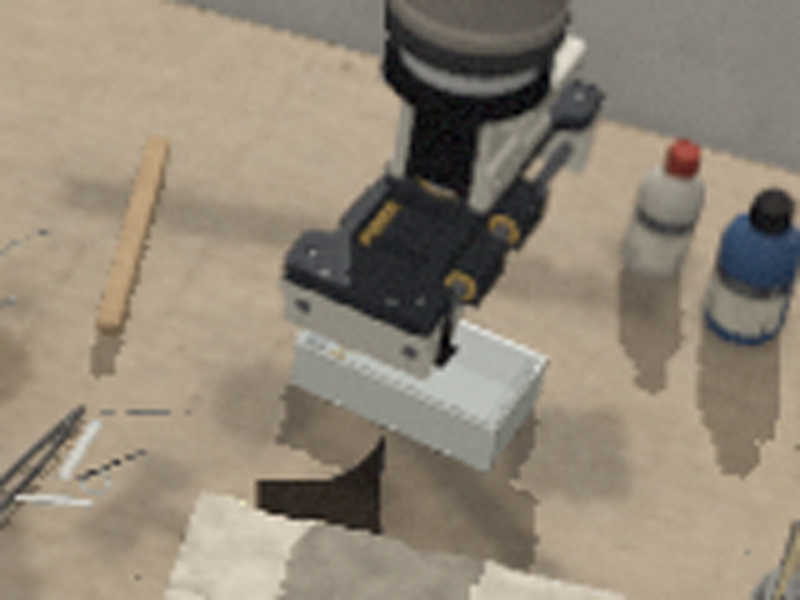

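The opening reads 12 mm, which matches the knob width. I'll lift gently.

```bash
python3 -m jog '[[-1,0,-3,0,0],[-1,0,-7,0,0],[-1,0,-12,0,0],[-1,0,-20,0,0],[-1,0,-35,0,0],[-1,0,-55,0,0],[-1,0,-75,0,0],[-1,0,-85,0,0],[-1,0,-85,0,0]]'
python3 -c "
from h import *
to([[.5555,.056,.12],[.5555,.056,.029]])
c=cam('side');crop(c,240,60,400,210,5,'s11.png')"
```

```text
t: 14.12
tcp_pos: [0.5181, 0.2386, 0.124]
eef_rot: [0.063, 0.706, -0.703, -0.056]
wrist_force: [-0.2, 0.4, -0.7]
width: 0.128
tcp [0.5181 0.2386 0.124 ] shift mm [[-67.4, 3.6, 173.8], [-66.7, 94.6, 174.3]]
z heading -99.7 tilt y [ 0.009  0.004 -1.   ] turn to -99.5: -0.2
```

View pics/s11.png

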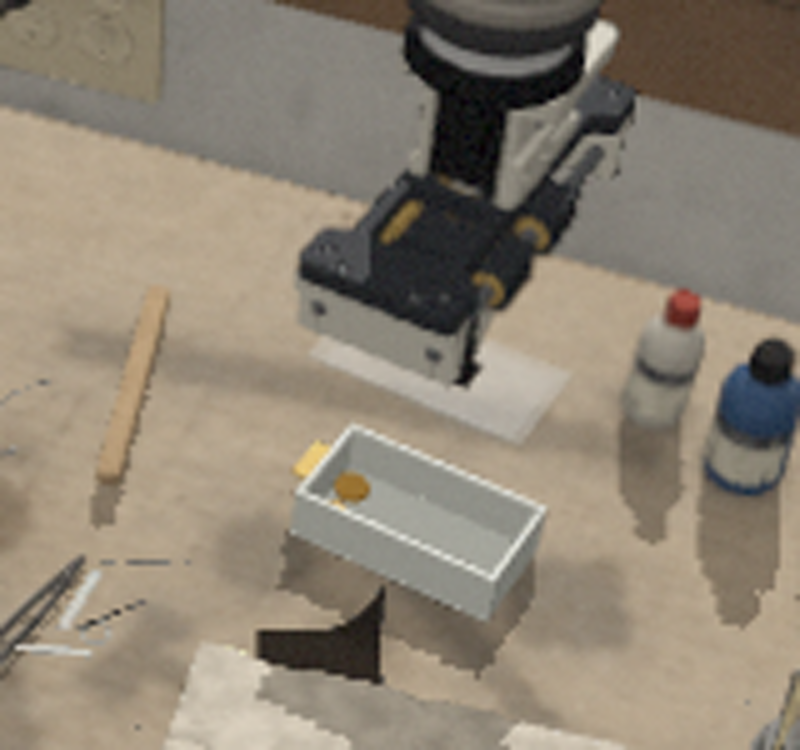

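The lid came off level, and a blank is visible at the tab end at (350,488). Now I'll move to the board centre.

```bash
python3 -m jog '[[-1,-12,-5,35,0],[-1,-30,-5,75,0],[-1,-45,-5,115,0],[-1,-60,0,150,0],[-1,-66,5,174,0],[-1,-66,30,174,0],[-1,-66,60,174,0],[-1,-66,75,174,0],[-1,-66,75,174,0]]'
python3 -c "
from h import *
to([[.5555,.056,.028]])
c=cam('side');crop(c,240,110,400,270,4,'s12.png')"
```

```text
t: 15.3
tcp_pos: [0.5532, 0.0562, 0.0465]
eef_rot: [0.061, 0.706, -0.703, -0.058]
wrist_force: [-0.4, -1.1, 0.0]
width: 0.129
tcp [0.5532 0.0562 0.0465] shift mm [[-2.2, 18.5, -0.1]]
z heading -99.6 tilt y [ 0.005  0.004 -1.   ] turn to -99.5: -0.1
```

View pics/s12.png

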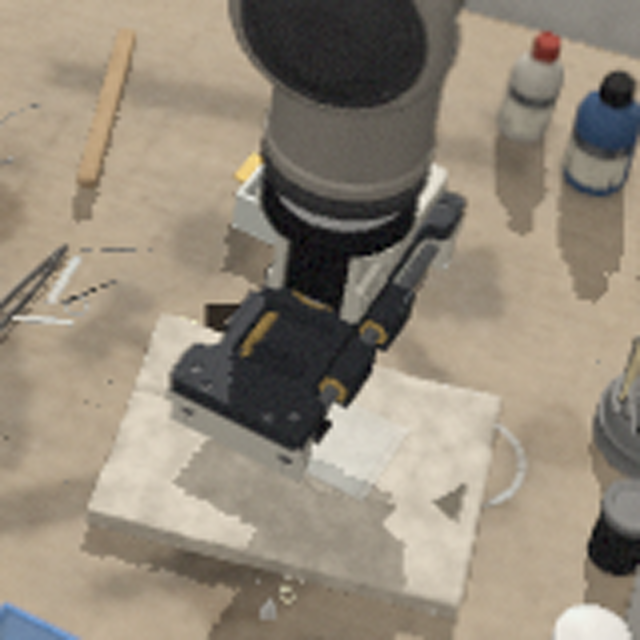

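```bash
python3 -m jog '[[-1,0,8,0,0],[-1,0,13,0,0],[-1,0,16,0,0],[-1,0,18,0,0],[-1,0,19,0,0],[-1,0,19,0,0],[-1,0,19,0,0]]'

```

```text
t: 16.23
tcp_pos: [0.5543, 0.0563, 0.0287]
eef_rot: [0.062, 0.706, -0.703, -0.057]
wrist_force: [0.1, -1.0, -1.1]
width: 0.125
```

```bash
python3 -m jog '[[-1,0,1,0,0],[-1,0,2,0,0],[-1,0,2,0,0],[-1,0,2,0,0]]'

```

```text
t: 16.73
tcp_pos: [0.5543, 0.0564, 0.027]
eef_rot: [0.062, 0.706, -0.703, -0.057]
wrist_force: [-1.7, -0.4, 3.7]
width: 0.128
```

Contact shows at +3.7 N. I'll release, rise straight up and clear the view.

```bash
python3 -m jog '[[-0.6,0,0,0,0],[-0.3,0,0,0,0],[0,0,0,0,0],[0,0,0,0,0],[0,0,-15,0,0],[0,0,-45,0,0],[0,0,-90,0,0],[0,0,-130,0,0],[0,0,-150,0,0],[0,0,-150,0,0]]'
python3 -m jog '[[0,0,0,55,0],[0,10,0,110,0],[0,20,0,170,0],[0,30,0,230,0],[0,50,0,290,0],[0,70,0,330,0],[0,70,0,330,0]]'
python3 -c "
from h import *
c=cam('top');crop(c,160,90,300,190,5,'t13.png')
c=cam('side');crop(c,240,110,400,270,4,'s13.png')"
```

```text
t: 17.98
tcp_pos: [0.5543, 0.0558, 0.1795]
eef_rot: [0.064, 0.706, -0.703, -0.055]
wrist_force: [0.5, -0.5, -1.0]
width: 0.499
t: 18.85
tcp_pos: [0.428, -0.2597, 0.1759]
eef_rot: [0.065, 0.706, -0.703, -0.058]
wrist_force: [0.1, 0.2, 0.5]
width: 0.503
```

View pics/t13.png

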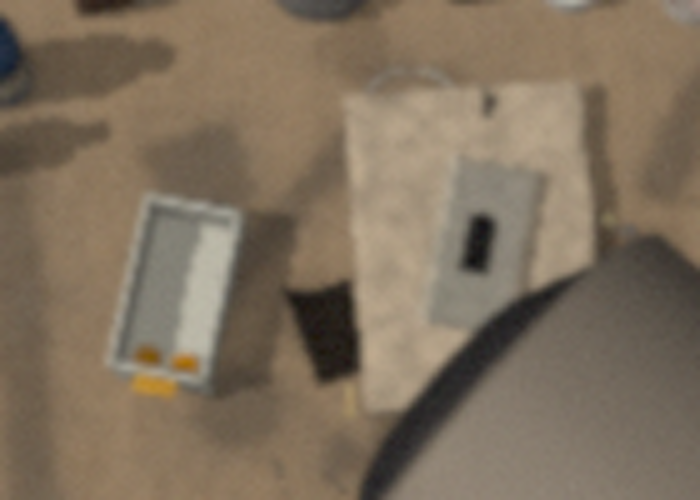

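View pics/s13.png

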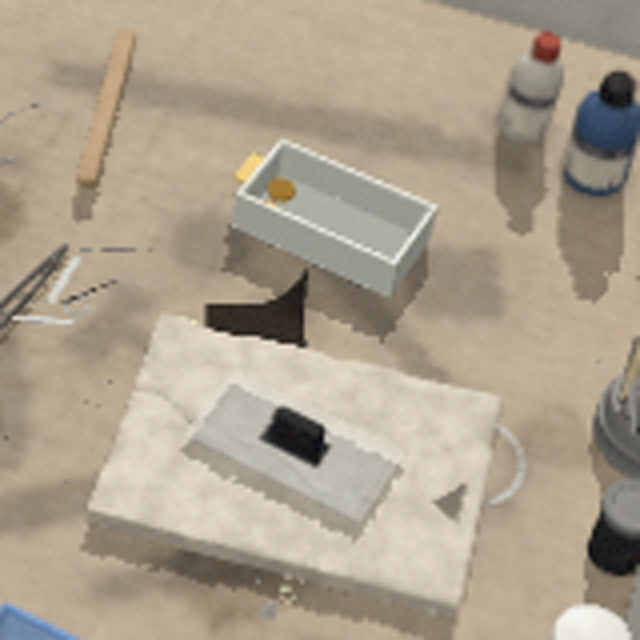

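The lid lies flat and knob up at mid-board, with its knob at top crop (478,243). The dish is level, and both blanks, at (148,355) and (186,362), are against the tab wall. I'll do a quick numeric check and hand in.

```bash
python3 -c "
from h import *
c=cam('top')
L=plane(c,np.array([[489,243]])/5+[160,90],.022)[0];print('lid',L,'rel board',L-[.5555,.056,0])
s=cam('side');print('side lid',plane(s,np.array([[292,458]])/4+[240,110],.022))
o=observe();print(o['t'],o['wrist_force'],abs(o['dq']).max())
print(sign_off())"
```

```text
lid [0.55116694 0.04801559 0.022     ] rel board [-0.00433306 -0.00798441  0.022     ]
side lid [[0.55461392 0.04475174 0.022     ]]
19.05 [-0.13003947  0.43905661  0.50519268] 0.011882974040336775
the job is handed in; nothing more can be done
None
```

The job is handed in at about 19 s of the 64 s allowed. Both blanks are at the tab end of the white dish, and the lid lies on the soldering board. The hand-in gives no verdict.

**What I did:**
- **Tipping:** The moves can't pitch the tool. So I gripped the dish lightly (4 N), about 30 mm from mid-length on the side away from the tab. I then raised that end to about 28° while the tab-end edge stayed on the bench. This means the dish was never lifted clear of the bench, and it was not held at mid-length as you asked.
- **Levelling:** I lowered the dish flat with the lid still on, and the top view then showed both blanks at the tab end.
- **Lid:** I took the lid by its knob, lifted it off level, and set it on the board until it touched (about 4 N).

**Last checks:**
- **Lid:** It lies flat with the knob up. The two views put it 1–4 mm (x) and 8–11 mm (y) from the board centre.
- **Dish:** It stands level on the bare bench. The top view shows both blanks against the tab wall; the side view clearly shows only one of them.
- **Arm:** It is clear of everything and nearly still.

The two cameras disagreed by about 5 mm in x on the dish and board, so I used values between the two. No check failed.

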